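# Nest the measuring beakers after bottling

### The job

Nest the three white measuring beakers for storage, largest first: stand the middle-sized one upright inside the wide low one, and after that stand the slim tall one upright inside the middle-sized one, each resting on the bottom of the one around it. The copper cup is not part of the set: leave it standing where it is.

Things in the scene. Friction and masses are not known exactly. Their poses are not given: they have to be found in the camera images.
- beaker_wide: the wide, low white plastic beaker with blue tick marks: round, straight walls, outside diameter 112 mm, height 50 mm, wall 3 mm (inside diameter 106 mm), bottom 4 mm thick. Loose, about 140 g, stands upright on the table, open at the top. Its origin is the centre of its underside; z is up, towards the mouth; its yaw means nothing
- beaker_mid_center (a point): the middle-sized white plastic beaker with blue tick marks: round, straight walls, outside diameter 66 mm, height 80 mm, wall 3 mm (inside diameter 60 mm), bottom 4 mm thick. Loose, about 70 g, stands upright on the table, open at the top. The point is its centre, on its axis and half-way up (40 mm above its underside); z is up, towards the mouth; its yaw means nothing. Standing in the wide beaker it sticks up 34 mm above the wide beaker's rim
- beaker_slim_center (a point): the slim, tall white plastic beaker with blue tick marks: round, straight walls, outside diameter 36 mm, height 110 mm, wall 3 mm, bottom 4 mm thick. Loose, about 50 g, stands upright on the table, open at the top. The point is its centre, on its axis and half-way up (55 mm above its underside); z is up, towards the mouth; its yaw means nothing. Standing in the middle-sized beaker it sticks up 34 mm above that beaker's rim
- copper_cup_center (a point): a loose copper cup, as big as the middle-sized beaker (66 mm across the mouth, 62 mm at the foot, 80 mm high), standing upright on the table; not part of the set, to be left alone. The point is its centre, half-way up (40 mm above its underside). The wide, middle-sized and slim beakers and this cup stand roughly in a row across the table in any order, their centres at least 130 mm apart. Bottles up to 125 mm high stand farther away, beyond the row

How it is judged:
On the way, in this order (a step that is already met when the one before it is completed fails the run):
1. the middle-sized beaker stands on the bottom of the wide one, while the slim one is not yet in it (horizontal distance between beaker_mid_center and beaker_wide below 0.023 m and z of beaker_mid_center in the frame of beaker_wide below 0.05 m and angle between beaker_mid_center's own z axis and vertical below 0.17 rad and horizontal distance between beaker_slim_center and beaker_mid_center above 0.04 m), for 0.2 s.
2. the slim beaker stands on the bottom of the middle-sized one (horizontal distance between beaker_slim_center and beaker_mid_center below 0.016 m and z of beaker_slim_center in the frame of beaker_mid_center below 0.02 m and angle between beaker_slim_center's own z axis and vertical below 0.17 rad), for 0.2 s.
At the end, for the whole second after the job is handed in: The wide beaker stands on the table; the middle-sized one stands in it, on its bottom (within 6 mm) and anywhere within its walls; the slim one stands likewise in the middle-sized one; all three are within 10 degrees of upright, and the copper cup stands within 40 mm of where it was (all of step 2 and horizontal distance between beaker_mid_center and beaker_wide below 0.023 m and z of beaker_mid_center in the frame of beaker_wide below 0.05 m and angle between each of beaker_wide, beaker_mid_center, copper_cup_center's own z axis and vertical below 0.17 rad and height (world z) of beaker_wide below 0.01 m and distance of copper_cup_center from where it was at the start of the episode below 0.04 m); the robot touches nothing.
It fails at once if the copper cup is knocked over or moved more than 40 mm (distance of copper_cup_center from where it was at the start of the episode above 0.04 m or angle between copper_cup_center's own z axis and vertical above 0.5 rad).
It also fails if it takes over 64 s, if anything falls off the work surface, if the arm or the gripper's body presses on something with over 40 N, if the wrist force passes 120 N, or if a joint passes its speed limit or range.

### The arm

A 7-joint arm with a two-finger parallel gripper is mounted at the origin on the work surface. World frame = base frame: x ahead of the robot, y to its left, z up, the work surface at z = 0. Lengths are in m, angles in rad, forces in N, time in s.
With the tool pointing down it reaches from about 0.425 to 0.825 m from the base axis. Payload 3.6 kg.
Tool frame: the origin (TCP) lies at the very end of the fingers, on their centre line; the grasp point (between the pads) lies 19 mm behind it (grip_point_offset is the distance from the TCP to the grasp point, in m); z points along the fingers, y is the line along which they close (so a half turn about z gives the same grasp; the last joint's range is limited). The gripper opens to 85 mm and grips with 20 to 120 N. Pads are 22 mm wide; open, the fingers measure 114 mm over their backs; the gripper's body (76 mm by 85 mm) begins 54 mm behind the grasp point. The pads swing forward as they close: fully open they stand 13 mm farther back than shut.
Start: joints at [-1.254, 0.615, -0.013, 1.423, 0.008, 1.103, -0.04], TCP at [0.218, 0.612, 0.192] pointing down, gripper open.
Joint ranges: [-3.12, 3.12], [-0.3, 2.06], [-1.34, 1.32], [0.26, 2.42], [-1.36, 4.5], [0.01, 1.98], [-2.84, 2.84]. Speed limits (rad/s): [2.79, 2.79, 3.14, 3.14, 3.14, 3.14, 3.14].

### API

Orientations are given as a unit quaternion [w, x, y, z].
In Python, from rig import * gives the robot as it stands.
- The arm moves only by the tool drive_tool, never from a script. Its argument "moves" is a list of rows, each an object of numbers: "dx", "dy", "dz": the shift along the tool's x, y, z in cm; "twist": the turn about the tool's z in rad; "grip": the closure, from -1 (fully open) to 1 (shut), so that 0 is half open. In form: [{"dx": .., "dy": .., "dz": .., "twist": .., "grip": ..}, ...]. A call has exactly 10 rows; each row shifts and turns the commanded pose from where the row before left it, along the tool's axes as they then stand; what a row does not reach is not made up. A row lasts 1/10 s, in which the tool goes at most 50 mm and 8.59 degrees, less where a joint would pass 70% of its speed; a pose out of reach is approached as far as the arm can. A call is refused whole if a number of a shift passes 5 or a number of a turn 0.15, either way. A call with a gripper value outside its range is refused whole. The fingers move at their own pace and stop on an object; "grip_force" is the grip in N (left out, the last holds). Time passes only in rows, so rows that do not move let the fingers close, or fill a call up. It gives the time, the measured TCP pose, the force, the opening and the grip force at its end, in the units of the state.
- read_state(): the state, without advancing time (a new reading comes with each control period).
- grab_frame(name): name is "side" or "top" or "wrist"; returns the picture (420x560x3 uint8, blue, green, red); there is no depth.
- get_calibration(name): a dict with "vfov" (degrees; the focal length in pixels is half the picture's height over the tangent of half this angle, whatever the lens; pixels are square), "cx", "cy" (the principal point, pixels), "k1" (the pictures are not rectified: a ray, as slopes to the right and down, at radius r is drawn at 1 + k1 r^2 times it, then the intrinsics apply), "xyz" and "rotation" of the camera in the world. Camera axes: x right, y up, looking along -z (the intrinsics and any distortion apply to the point x, -y, -z); pixel columns grow to the right and rows downward; lengths in m; the calibration is good to about 2 mm. A picture is of the moment at which its call begins: read the wrist's pose just before it. get_calibration takes no time and is no camera call; for the wrist camera it gives the pose at the moment of the call.
- job_done(): hands the job in; it is judged then, once.
Trained networks look in the newest picture that a camera, given by its name, has taken for a name from the list of things; names that differ only in an ending like _2 or _b are one class to them, and where a whole thing is asked for, a point or a joint stands for the part that bears it (a point fixed in the world has none). Each returns a list of dicts, best first, with "confidence" (0 to 1); they miss things now and then, are a little off and sometimes report something else, mostly with a low value. They report only what shows in the picture. A call takes as long as a camera call.
- find_in(query, camera): "box" ([left, top, right, bottom] in pixels, round what is visible of it).
- place_of(query, camera): "uv" ([column, row] in pixels: a listed point, or the origin of a listed thing).
The state is a dict: "time": time; "joint_pos": joint angles; "dq": joint speeds; "joint_efforts": joint torques, N m; "eef_pos": TCP position; "orientation": TCP orientation; "force": force on the tool from outside, world axes, zero at the start; "moment": the same for the moment, N m; "gripper_width": opening from 0.0 (shut) to 1.0 (fully open); "grasp_force": force on a finger pad.
Only numpy, scipy, OpenCV 4.12 (cv2) and the standard library are available. Lean on these libraries where they do the work, as an engineer would, in place of code of your own. Each camera call takes 0.05 s, during which the arm holds its last target. There are 200 camera calls.

## Working session

There is one attempt and no reset: what is moved stays moved. The work goes in short steps, Python scripts to look and compute and a tool call to move; the robot and the scene stay as the last step left them, time stands still between calls to the robot, and variables do not carry over. Pictures are saved under pics/ and viewed, at most 10 in all, crops included, and the job is handed in when it is done.

Besides the shell and the picture viewer there is one more tool, called after "Call:" by a JSON object that holds its "api" and its "payload", one argument or row to a line. drive_tool: Moves the arm, as the interface text tells. Its arguments: {"type":"object","properties":{"moves":{"type":"array","items":{"type":"object","properties":{"dx":{"type":"number"},"dy":{"type":"number"},"dz":{"type":"number"},"twist":{"type":"number"},"grip":{"type":"number"}}}},"grip_force":{"type":"number"}},"required":["moves"]}

```bash
mkdir -p pics
cat > h.py <<'E'
from rig import *
import numpy as np, cv2
from scipy.spatial.transform import Rotation as R
def rotm(r):
    r=np.array(r,float)
    return r if r.shape==(3,3) else R.from_quat(r,scalar_first=True).as_matrix()
def ray(c,uv):
    f=210/np.tan(np.radians(c['vfov'])/2)
    d=np.array([(uv[0]-c['cx'])/f,(uv[1]-c['cy'])/f]); s=d.copy()
    for _ in range(20): s=d/(1+c['k1']*(s@s))
    return rotm(c['rotation'])@np.array([s[0],-s[1],-1.])
def at(c,uv,z):
    v=ray(c,uv); p=np.array(c['xyz']); return p+v*(z-p[2])/v[2]
H={'beaker_wide':0,'beaker_mid_center':.04,'beaker_slim_center':.055,'copper_cup_center':.04}
def look(cams,names=H,save=None):
    for cam in cams:
        c=get_calibration(cam); im=grab_frame(cam)
        if save: cv2.imwrite(f'pics/{save}_{cam}.png',im)
        for n in names:
            for d in place_of(n,cam)[:2]:
                print(cam,n,round(d['confidence'],2),np.round(d['uv']),np.round(at(c,d['uv'],H[n]),3))
def st():
    s=read_state(); print(round(s['time'],2),np.round(s['eef_pos'],4),np.round(rotm(s['orientation']),3).tolist(),np.round(s['force'],1),s['gripper_width'],s['grasp_force'])
E
python3 - <<'E'
from h import *
st()
for n in ('side','top','wrist'): print({k:np.round(v,3).tolist() for k,v in get_calibration(n).items()})
look(['side','top'],save='a')
a=[cv2.imread(f'pics/a_{n}.png') for n in('side','top')]
st()
E
```

```text
0.0 [0.2182 0.6113 0.1905] [[-0.942, 0.336, -0.001], [0.336, 0.942, -0.002], [-0.0, -0.003, -1.0]] [-0.5 -0.2  0.1] 1.0021129820285408 0.0
{'vfov': 57.035, 'cx': 279.603, 'cy': 209.113, 'k1': -0.036, 'xyz': [0.335, -0.49, 0.639], 'rotation': [0.916, 0.358, -0.064, -0.168]}
{'vfov': 56.11, 'cx': 280.735, 'cy': 210.871, 'k1': -0.004, 'xyz': [0.423, -0.01, 0.927], 'rotation': [-0.703, -0.041, 0.039, 0.708]}
{'vfov': 59.012, 'cx': 278.562, 'cy': 212.627, 'k1': 0.0, 'xyz': [0.144, 0.639, 0.372], 'rotation': [0.807, -0.127, -0.089, 0.569]}
side beaker_wide 0.67 [259. 146.] [0.57  0.293 0.   ]
side beaker_mid_center 0.8 [366. 337.] [ 0.559 -0.286  0.04 ]
side beaker_slim_center 0.85 [318. 235.] [ 0.568 -0.076  0.055]
side copper_cup_center 0.66 [258. 183.] [0.512 0.119 0.04 ]
top beaker_wide 0.76 [157. 196.] [0.565 0.287 0.   ]
top beaker_slim_center 0.81 [309. 190.] [ 0.569 -0.073  0.055]
top copper_cup_center 0.95 [227. 218.] [0.509 0.113 0.04 ]
0.5 [0.2184 0.6121 0.1916] [[-0.942, 0.336, -0.0], [0.336, 0.942, -0.0], [0.0, -0.0, -1.0]] [ 0.1  0.6 -0.3] 0.9960305177058794 0.0
```

View pics/a_side.png

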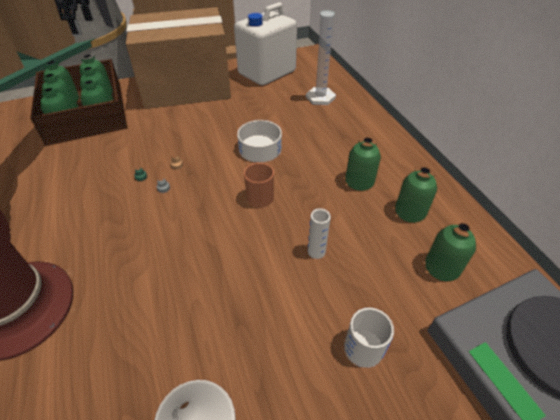

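View pics/a_top.png

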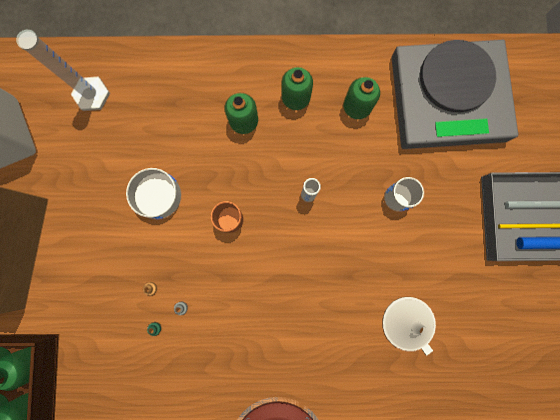

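The side view shows the wide beaker at about (259,142), copper cup (259,186), slim (318,235) and mid (368,338). The top view shows wide (155,195), cup (227,218), slim (311,190) and mid (405,195), so the detections match. A white mug at (195,410) is a distractor. I'll turn the tool so its x axis lies along world +y, then travel over the mid beaker.

Call:
{"api": "drive_tool", "payload": {
  "moves": [
    {"twist": 0.123, "grip": -1},
    {"twist": 0.123, "grip": -1},
    {"twist": 0.123, "grip": -1},
    {"twist": 0.123, "grip": -1},
    {"twist": 0.123, "grip": -1},
    {"twist": 0.123, "grip": -1},
    {"twist": 0.123, "grip": -1},
    {"twist": 0.123, "grip": -1},
    {"twist": 0.123, "grip": -1},
    {"twist": 0.123, "grip": -1}
  ]
}}

```text
schema error: expected keys dx, dy, dz, twist, grip
```

Call:
{"api": "drive_tool", "payload": {
  "moves": [
    {"dx": -4.1, "dy": 2.8, "grip": -1},
    {"dx": -4.1, "dy": 2.8, "grip": -1},
    {"dx": -4.1, "dy": 2.8, "grip": -1},
    {"dx": -4.1, "dy": 2.8, "grip": -1},
    {"dx": -4.1, "dy": 2.8, "grip": -1},
    {"dx": -4.1, "dy": 2.8, "grip": -1},
    {"dx": -4.1, "dy": 2.8, "grip": -1},
    {"dx": -4.1, "dy": 2.8, "grip": -1},
    {"dx": -4.1, "dy": 2.8, "grip": -1},
    {"dx": -4.1, "dy": 2.8, "grip": -1}
  ]
}}

```text
schema error: expected keys dx, dy, dz, twist, grip
```

Call:
{"api": "drive_tool", "payload": {
  "moves": [
    {"dx": -4.85, "dy": 0.55, "grip": -1},
    {"dx": -4.85, "dy": 0.55, "grip": -1},
    {"dx": -4.85, "dy": 0.55, "grip": -1},
    {"dx": -4.85, "dy": 0.55, "grip": -1},
    {"dx": -4.85, "dy": 0.55, "grip": -1},
    {"dx": -4.85, "dy": 0.55, "grip": -1},
    {"dx": -4.85, "dy": 0.55, "grip": -1},
    {"dx": -4.85, "dy": 0.55, "grip": -1},
    {"dx": -4.85, "dy": 0.55, "grip": -1},
    {"dx": 0, "dy": 0, "grip": -1}
  ]
}}

```text
schema error: expected keys dx, dy, dz, twist, grip
```

Call:
{"api": "drive_tool", "payload": {
  "moves": [
    {"dx": 0, "dy": 0, "dz": 0, "twist": 0.123, "grip": -1},
    {"dx": 0, "dy": 0, "dz": 0, "twist": 0.123, "grip": -1},
    {"dx": 0, "dy": 0, "dz": 0, "twist": 0.123, "grip": -1},
    {"dx": 0, "dy": 0, "dz": 0, "twist": 0.123, "grip": -1},
    {"dx": 0, "dy": 0, "dz": 0, "twist": 0.123, "grip": -1},
    {"dx": 0, "dy": 0, "dz": 0, "twist": 0.123, "grip": -1},
    {"dx": 0, "dy": 0, "dz": 0, "twist": 0.123, "grip": -1},
    {"dx": 0, "dy": 0, "dz": 0, "twist": 0.123, "grip": -1},
    {"dx": 0, "dy": 0, "dz": 0, "twist": 0.123, "grip": -1},
    {"dx": 0, "dy": 0, "dz": 0, "twist": 0.123, "grip": -1}
  ]
}}

```text
time: 1.5
eef_pos: [0.2183, 0.6122, 0.1917]
orientation: [-0.0, 0.71, 0.705, -0.0]
force: [-0.6, -1.3, -0.0]
gripper_width: 0.999
grasp_force: 0.0
```

Call:
{"api": "drive_tool", "payload": {
  "moves": [
    {"dx": -4.1, "dy": 2.8, "dz": 0, "twist": 0, "grip": -1},
    {"dx": -4.1, "dy": 2.8, "dz": 0, "twist": 0, "grip": -1},
    {"dx": -4.1, "dy": 2.8, "dz": 0, "twist": 0, "grip": -1},
    {"dx": -4.1, "dy": 2.8, "dz": 0, "twist": 0, "grip": -1},
    {"dx": -4.1, "dy": 2.8, "dz": 0, "twist": 0, "grip": -1},
    {"dx": -4.1, "dy": 2.8, "dz": 0, "twist": 0, "grip": -1},
    {"dx": -4.1, "dy": 2.8, "dz": 0, "twist": 0, "grip": -1},
    {"dx": -4.1, "dy": 2.8, "dz": 0, "twist": 0, "grip": -1},
    {"dx": -4.1, "dy": 2.8, "dz": 0, "twist": 0, "grip": -1},
    {"dx": -4.1, "dy": 2.8, "dz": 0, "twist": 0, "grip": -1}
  ]
}}

```text
time: 2.5
eef_pos: [0.4986, 0.2001, 0.1921]
orientation: [-0.0, 0.708, 0.707, 0.0]
force: [1.1, -0.4, 0.2]
gripper_width: 0.999
grasp_force: 0.0
```

Call:
{"api": "drive_tool", "payload": {
  "moves": [
    {"dx": -4.85, "dy": 0.55, "dz": 0, "twist": 0, "grip": -1},
    {"dx": -4.85, "dy": 0.55, "dz": 0, "twist": 0, "grip": -1},
    {"dx": -4.85, "dy": 0.55, "dz": 0, "twist": 0, "grip": -1},
    {"dx": -4.85, "dy": 0.55, "dz": 0, "twist": 0, "grip": -1},
    {"dx": -4.85, "dy": 0.55, "dz": 0, "twist": 0, "grip": -1},
    {"dx": -4.85, "dy": 0.55, "dz": 0, "twist": 0, "grip": -1},
    {"dx": -4.85, "dy": 0.55, "dz": 0, "twist": 0, "grip": -1},
    {"dx": -4.85, "dy": 0.55, "dz": 0, "twist": 0, "grip": -1},
    {"dx": -4.85, "dy": 0.55, "dz": 0, "twist": 0, "grip": -1},
    {"dx": -4.85, "dy": 0.55, "dz": 0, "twist": 0, "grip": -1}
  ]
}}

```text
time: 3.5
eef_pos: [0.552, -0.2853, 0.192]
orientation: [0.0, 0.708, 0.707, 0.0]
force: [1.6, -0.0, -0.6]
gripper_width: 1.0
grasp_force: 0.0
```

Run:
```python
from h import *
st(); look(['wrist','side'],['beaker_mid_center'],save='b'); st()
```

```text
3.5 [ 0.552  -0.2853  0.192 ] [[0.002, 1.0, 0.001], [1.0, -0.002, 0.0], [0.0, 0.001, -1.0]] [ 1.6 -0.  -0.6] 0.9999028563067096 0.0
wrist beaker_mid_center 0.55 [283. 186.] [ 0.556 -0.288  0.04 ]
side beaker_mid_center 0.73 [366. 338.] [ 0.559 -0.289  0.04 ]
3.7 [ 0.5511 -0.285   0.1914] [[0.005, 1.0, -0.0], [1.0, -0.005, 0.0], [0.0, -0.0, -1.0]] [-0.2  1.6  0.2] 1.0038051308082412 0.0
```

View pics/b_wrist.png

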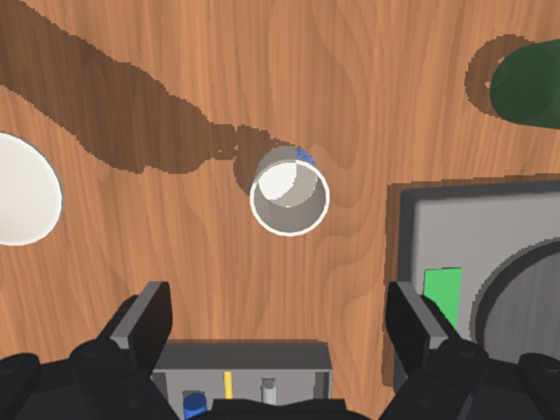

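The wrist view shows the mid beaker's rim as a circle centred at about (290,198), and the scale's near edge at column 400. I'll compute both.

Run:
```python
from h import *
c=get_calibration('wrist')
print(at(c,(290,198),.08),at(c,(251,198),.08),at(c,(329,198),.08),at(c,(402,195),.05),at(c,(388,190),.0),at(c,(63,190),.06))
```

```text
[ 0.56013585 -0.28747214  0.08      ] [ 0.52820687 -0.2873042   0.08      ] [ 0.59206    -0.28764008  0.08      ] [ 0.66181493 -0.29357314  0.05      ] [ 0.66390926 -0.30174055  0.        ] [ 0.36345371 -0.28480444  0.06      ]
```

Call:
{"api": "drive_tool", "payload": {
  "moves": [
    {"dx": -0.2, "dy": 0.75, "dz": 0, "twist": 0, "grip": -1},
    {"dx": 0, "dy": 0, "dz": 2.5, "twist": 0, "grip": -1},
    {"dx": 0, "dy": 0, "dz": 2.5, "twist": 0, "grip": -1},
    {"dx": 0, "dy": 0, "dz": 2.5, "twist": 0, "grip": -1},
    {"dx": 0, "dy": 0, "dz": 2.5, "twist": 0, "grip": -1},
    {"dx": 0, "dy": 0, "dz": 2.5, "twist": 0, "grip": -1},
    {"dx": 0, "dy": 0, "dz": 2.5, "twist": 0, "grip": -1},
    {"dx": 0, "dy": 0, "dz": 0, "twist": 0, "grip": -1},
    {"dx": 0, "dy": 0, "dz": 0, "twist": 0, "grip": 0},
    {"dx": 0, "dy": 0, "dz": 0, "twist": 0, "grip": 0}
  ],
  "grip_force": 30
}}

```text
time: 4.7
eef_pos: [0.5609, -0.2854, 0.0434]
orientation: [0.002, 0.707, 0.707, 0.001]
force: [0.3, 0.2, -0.1]
gripper_width: 0.691
grasp_force: 0.0
```

Call:
{"api": "drive_tool", "payload": {
  "moves": [
    {"dx": 0, "dy": 0, "dz": 0, "twist": 0, "grip": 1},
    {"dx": 0, "dy": 0, "dz": 0, "twist": 0, "grip": 1},
    {"dx": 0, "dy": 0, "dz": 0, "twist": 0, "grip": 1},
    {"dx": 0, "dy": 0, "dz": 0, "twist": 0, "grip": 1},
    {"dx": 0, "dy": 0, "dz": 0, "twist": 0, "grip": 1},
    {"dx": 0, "dy": 0, "dz": 0, "twist": 0, "grip": 1},
    {"dx": 0, "dy": 0, "dz": -1, "twist": 0, "grip": 1},
    {"dx": 0, "dy": 0, "dz": -1, "twist": 0, "grip": 1},
    {"dx": 0, "dy": 0, "dz": -1, "twist": 0, "grip": 1},
    {"dx": 0, "dy": 0, "dz": 0, "twist": 0, "grip": 1}
  ],
  "grip_force": 30
}}

```text
time: 5.7
eef_pos: [0.5606, -0.2865, 0.0742]
orientation: [0.002, 0.708, 0.706, 0.001]
force: [0.7, -0.3, 0.8]
gripper_width: -0.002
grasp_force: 0.0
```

Run:
```python
from h import *
st(); look(['side'],['beaker_mid_center'],save='c'); grab_frame('wrist'); cv2.imwrite('pics/c_wrist.png',grab_frame('wrist'))
a=cv2.imread('pics/c_side.png')[200:420,200:480];b=cv2.imread('pics/c_wrist.png')[100:320,140:420];cv2.imwrite('pics/c.png',cv2.resize(np.hstack([a,b]),(800,314)))
```

```text
5.7 [ 0.5606 -0.2865  0.0742] [[0.002, 1.0, 0.004], [1.0, -0.002, -0.002], [-0.002, 0.004, -1.0]] [ 0.7 -0.3  0.8] -0.002126119095246676 0.0
side beaker_mid_center 0.85 [367. 338.] [ 0.56  -0.289  0.04 ]
```

View pics/c.png

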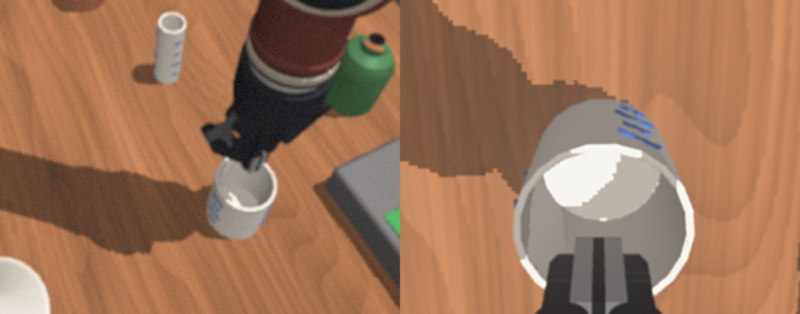

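The gripper is shut with nothing in it, and the beaker still stands where it was. I'll project the TCP into both pictures to see why.

```bash
cat >> h.py <<'E'
def proj(c,p):
    q=rotm(c['rotation']).T@(np.array(p)-np.array(c['xyz'])); f=210/np.tan(np.radians(c['vfov'])/2)
    s=np.array([q[0],-q[1]])/-q[2]; return np.round(s*(1+c['k1']*(s@s))*f+[c['cx'],c['cy']])
E
python3 - <<'E'
from h import *
p=np.array(read_state()['eef_pos'])
for n in('side','wrist'):
    c=get_calibration(n); print(n,proj(c,p),proj(c,p+[0,0,.02]),'rim c',proj(c,[.56,-.287,.08]))
    for dy in (-.033,.033): print(proj(c,[.56,-.287+dy,.08]))
    im=cv2.imread(f'pics/c_{n}.png')
    cv2.drawMarker(im,tuple(int(v) for v in proj(c,p)),(0,0,255),0,12)
    for a in np.linspace(0,6.28,40): cv2.circle(im,tuple(int(v) for v in proj(c,[.56+.033*np.cos(a),-.287+.033*np.sin(a),.08])),1,(0,255,0),-1)
    cv2.imwrite(f'pics/d_{n}.png',im)
a=cv2.imread('pics/d_side.png')[250:400,280:480];b=cv2.imread('pics/d_wrist.png')[150:420,160:440]
cv2.imwrite('pics/d.png',np.hstack([cv2.resize(a,(400,300),interpolation=2),cv2.resize(b,(400,300))]))
E
```

```text
side [368. 327.] [371. 322.] rim c [370. 326.]
[381. 345.]
[360. 308.]
wrist [279. 250.] [279. 267.] rim c [281. 260.]
[281. 316.]
[281. 198.]
```

View pics/d.png

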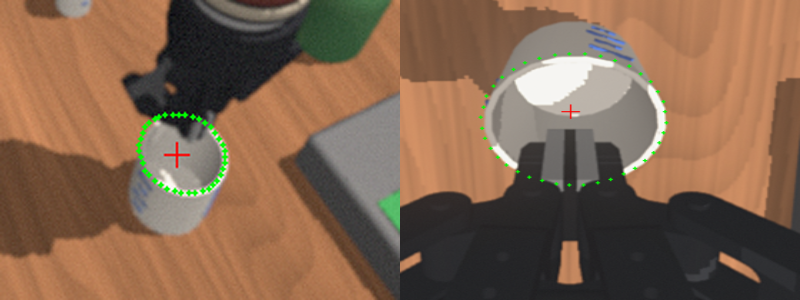

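The rim estimate fits, but the fingertips show about 20–30 mm higher than the reported TCP. I'll lift clear and triangulate the real fingertip.

Call:
{"api": "drive_tool", "payload": {
  "moves": [
    {"dx": 0, "dy": 0, "dz": -3, "twist": 0, "grip": 1},
    {"dx": 0, "dy": 0, "dz": -3, "twist": 0, "grip": 1},
    {"dx": 0, "dy": 0, "dz": -3, "twist": 0, "grip": 1},
    {"dx": 0, "dy": 0, "dz": -3, "twist": 0, "grip": 1},
    {"dx": 0, "dy": 0, "dz": 0, "twist": 0, "grip": 1},
    {"dx": 0, "dy": 0, "dz": 0, "twist": 0, "grip": 1},
    {"dx": 0, "dy": 0, "dz": 0, "twist": 0, "grip": 1},
    {"dx": 0, "dy": 0, "dz": 0, "twist": 0, "grip": 1},
    {"dx": 0, "dy": 0, "dz": 0, "twist": 0, "grip": 1},
    {"dx": 0, "dy": 0, "dz": 0, "twist": 0, "grip": 1}
  ]
}}

```text
time: 6.9
eef_pos: [0.5589, -0.2853, 0.191]
orientation: [-0.001, 0.708, 0.706, -0.0]
force: [-0.3, 0.1, 0.6]
gripper_width: -0.005
grasp_force: 0.0
```

Run:
```python
import rig; print([ (k,getattr(rig,k)) for k in dir(rig) if 'offset' in k])
from h import *
st(); p=np.array(read_state()['eef_pos']); t=[]
for n in('side','wrist'):
    c=get_calibration(n); im=grab_frame(n)
    for d in (0,.03):
        u=proj(c,p+[0,0,d]); print(n,u); cv2.drawMarker(im,tuple(int(v) for v in u),(0,0,255) if d==0 else (0,255,255),0,6)
    u=proj(c,p).astype(int); cc=im[max(u[1]-60,0):u[1]+90,max(u[0]-100,0):u[0]+100]; print('crop origin',max(u[0]-100,0),max(u[1]-60,0),cc.shape)
    t.append(cv2.resize(cc,(400,300),interpolation=2))
cv2.imwrite('pics/e.png',np.hstack(t))
```

```text
[('grip_point_offset', 0.0187)]
6.9 [ 0.5589 -0.2853  0.191 ] [[0.002, 1.0, -0.001], [1.0, -0.002, 0.0], [0.0, -0.001, -1.0]] [-0.3  0.1  0.6] -0.004962726441095532 0.0
side [383. 287.]
side [388. 275.]
crop origin 283 227 (150, 200, 3)
wrist [279. 250.]
wrist [279. 276.]
crop origin 179 190 (150, 200, 3)
```

View pics/e.png

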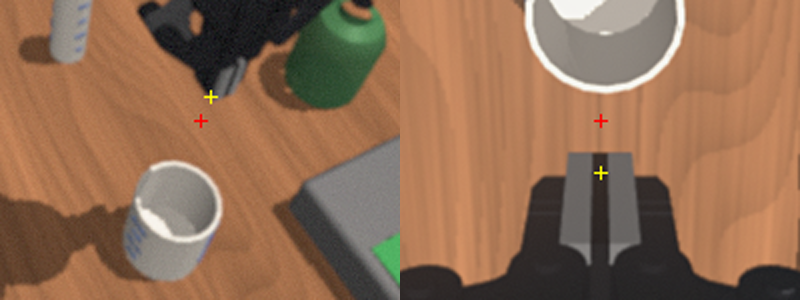

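In the wrist view the shut fingertip edge is at about row 266, against row 250 for the reported TCP. In the side view it lies near the yellow mark, which is 30 mm above the TCP. So the real tips are about 34 mm higher than reported, and more when open. I'll reopen, go correspondingly deeper and grip again, watching the force.

Call:
{"api": "drive_tool", "payload": {
  "moves": [
    {"dx": -0.2, "dy": 0.1, "dz": 0, "twist": 0, "grip": -1},
    {"dx": 0, "dy": 0, "dz": 0, "twist": 0, "grip": -1},
    {"dx": 0, "dy": 0, "dz": 0, "twist": 0, "grip": -1},
    {"dx": 0, "dy": 0, "dz": 0, "twist": 0, "grip": -1},
    {"dx": 0, "dy": 0, "dz": 0, "twist": 0, "grip": -1},
    {"dx": 0, "dy": 0, "dz": 0, "twist": 0, "grip": -1},
    {"dx": 0, "dy": 0, "dz": 3, "twist": 0, "grip": -1},
    {"dx": 0, "dy": 0, "dz": 3, "twist": 0, "grip": -1},
    {"dx": 0, "dy": 0, "dz": 3, "twist": 0, "grip": -1},
    {"dx": 0, "dy": 0, "dz": 2, "twist": 0, "grip": -1}
  ],
  "grip_force": 30
}}

```text
time: 8.0
eef_pos: [0.5593, -0.2867, 0.0796]
orientation: [-0.001, 0.708, 0.706, -0.0]
force: [-0.1, 0.7, -0.2]
gripper_width: 1.001
grasp_force: 0.0
```

Call:
{"api": "drive_tool", "payload": {
  "moves": [
    {"dx": 0, "dy": 0, "dz": 2, "twist": 0, "grip": -1},
    {"dx": 0, "dy": 0, "dz": 2, "twist": 0, "grip": -1},
    {"dx": 0, "dy": 0, "dz": 1.5, "twist": 0, "grip": -1},
    {"dx": 0, "dy": 0, "dz": 1.5, "twist": 0, "grip": -1},
    {"dx": 0, "dy": 0, "dz": 0.8, "twist": 0, "grip": -1},
    {"dx": 0, "dy": 0, "dz": 0, "twist": 0, "grip": -1},
    {"dx": 0, "dy": 0, "dz": 0, "twist": 0, "grip": 0},
    {"dx": 0, "dy": 0, "dz": 0, "twist": 0, "grip": 0},
    {"dx": 0, "dy": 0, "dz": 0, "twist": 0, "grip": 0},
    {"dx": 0, "dy": 0, "dz": 0, "twist": 0, "grip": 0}
  ]
}}

```text
time: 9.0
eef_pos: [0.5611, -0.2881, 0.0049]
orientation: [0.001, 0.708, 0.706, 0.0]
force: [0.2, 0.6, 3.5]
gripper_width: 0.763
grasp_force: 33.7
```

Gripped: 0.763 × 85 ≈ 65 mm wide at 34 N. Now lift.

Call:
{"api": "drive_tool", "payload": {
  "moves": [
    {"dx": 0, "dy": 0, "dz": -1, "twist": 0, "grip": 0.3},
    {"dx": 0, "dy": 0, "dz": -1, "twist": 0, "grip": 0.3},
    {"dx": 0, "dy": 0, "dz": -2, "twist": 0, "grip": 0.3},
    {"dx": 0, "dy": 0, "dz": -2, "twist": 0, "grip": 0.3},
    {"dx": 0, "dy": 0, "dz": -2, "twist": 0, "grip": 0.3},
    {"dx": 0, "dy": 0, "dz": -2, "twist": 0, "grip": 0.3},
    {"dx": 0, "dy": 0, "dz": -2, "twist": 0, "grip": 0.3},
    {"dx": 0, "dy": 0, "dz": -2, "twist": 0, "grip": 0.3},
    {"dx": 0, "dy": 0, "dz": -1, "twist": 0, "grip": 0.3},
    {"dx": 0, "dy": 0, "dz": 0, "twist": 0, "grip": 0.3}
  ]
}}

```text
time: 10.0
eef_pos: [0.561, -0.2881, 0.1557]
orientation: [0.002, 0.708, 0.706, 0.001]
force: [0.9, -0.1, -0.6]
gripper_width: 0.761
grasp_force: 33.5
```

Run:
```python
from h import *
H['beaker_mid_center']=.19
st(); look(['side','top'],['beaker_mid_center'],save='f'); look(['top'],['beaker_slim_center','copper_cup_center'])
```

```text
10.0 [ 0.561  -0.2881  0.1557] [[0.002, 1.0, 0.003], [1.0, -0.002, -0.002], [-0.002, 0.003, -1.0]] [ 0.9 -0.1 -0.6] 0.7608246189419441 33.54123221710324
side beaker_mid_center 0.69 [388. 289.] [ 0.564 -0.289  0.19 ]
side beaker_mid_center 0.6 [260. 147.] [0.502 0.056 0.19 ]
top beaker_mid_center 0.89 [426. 187.] [ 0.55  -0.284  0.19 ]
top beaker_slim_center 0.65 [307. 193.] [ 0.562 -0.068  0.055]
top copper_cup_center 0.61 [227. 215.] [0.515 0.113 0.04 ]
```

The side fix (z = 0.19) agrees with a held beaker. Carry it across.

Call:
{"api": "drive_tool", "payload": {
  "moves": [
    {"dx": 2, "dy": 0, "dz": 0, "twist": 0, "grip": 0.3},
    {"dx": 3, "dy": 0, "dz": 0, "twist": 0, "grip": 0.3},
    {"dx": 4, "dy": 0, "dz": 0, "twist": 0, "grip": 0.3},
    {"dx": 4, "dy": 0, "dz": 0, "twist": 0, "grip": 0.3},
    {"dx": 4, "dy": 0, "dz": 0, "twist": 0, "grip": 0.3},
    {"dx": 4, "dy": 0, "dz": 0, "twist": 0, "grip": 0.3},
    {"dx": 4, "dy": 0, "dz": 0, "twist": 0, "grip": 0.3},
    {"dx": 4, "dy": 0, "dz": 0, "twist": 0, "grip": 0.3},
    {"dx": 4, "dy": 0, "dz": 0, "twist": 0, "grip": 0.3},
    {"dx": 4, "dy": 0, "dz": 0, "twist": 0, "grip": 0.3}
  ]
}}

```text
time: 11.35
eef_pos: [0.5606, 0.0841, 0.1534]
orientation: [-0.0, 0.708, 0.706, -0.0]
force: [0.5, 0.2, -1.5]
gripper_width: 0.762
grasp_force: 33.5
```

Call:
{"api": "drive_tool", "payload": {
  "moves": [
    {"dx": 4, "dy": 0, "dz": 0, "twist": 0, "grip": 0.3},
    {"dx": 4, "dy": 0, "dz": 0, "twist": 0, "grip": 0.3},
    {"dx": 4, "dy": 0, "dz": 0, "twist": 0, "grip": 0.3},
    {"dx": 3, "dy": 0, "dz": 0, "twist": 0, "grip": 0.3},
    {"dx": 2, "dy": 0.2, "dz": 0, "twist": 0, "grip": 0.3},
    {"dx": 1, "dy": 0.4, "dz": 0, "twist": 0, "grip": 0.3},
    {"dx": 0, "dy": 0, "dz": 0, "twist": 0, "grip": 0.3},
    {"dx": 0, "dy": 0, "dz": 0, "twist": 0, "grip": 0.3},
    {"dx": 0, "dy": 0, "dz": 0, "twist": 0, "grip": 0.3},
    {"dx": 0, "dy": 0, "dz": 0, "twist": 0, "grip": 0.3}
  ]
}}

```text
time: 12.35
eef_pos: [0.5676, 0.2605, 0.1539]
orientation: [0.0, 0.709, 0.705, -0.0]
force: [0.4, -0.7, -0.7]
gripper_width: 0.761
grasp_force: 33.5
```

Run:
```python
from h import *
H['beaker_mid_center']=.19
st(); look(['side','top','wrist'],['beaker_mid_center','beaker_wide'],save='g')
b=cv2.imread('pics/g_wrist.png'); a=cv2.imread('pics/g_side.png')[60:270,140:420]
cv2.imwrite('pics/g.png',np.hstack([cv2.resize(a,(400,300)),cv2.resize(b,(400,300))]))
```

```text
12.35 [0.5676 0.2605 0.1539] [[0.005, 1.0, 0.0], [1.0, -0.005, -0.001], [-0.001, 0.0, -1.0]] [ 0.4 -0.7 -0.7] 0.761032639696989 33.52345984429121
side beaker_mid_center 0.76 [257.  88.] [0.562 0.259 0.19 ]
side beaker_wide 0.68 [260. 148.] [0.57  0.282 0.   ]
top beaker_mid_center 0.68 [139. 182.] [0.564 0.261 0.19 ]
top beaker_wide 0.96 [155. 194.] [0.571 0.292 0.   ]
wrist beaker_mid_center 0.85 [276. 280.] [0.566 0.264 0.19 ]
wrist beaker_wide 0.75 [285. 158.] [0.573 0.285 0.   ]
```

View pics/g.png

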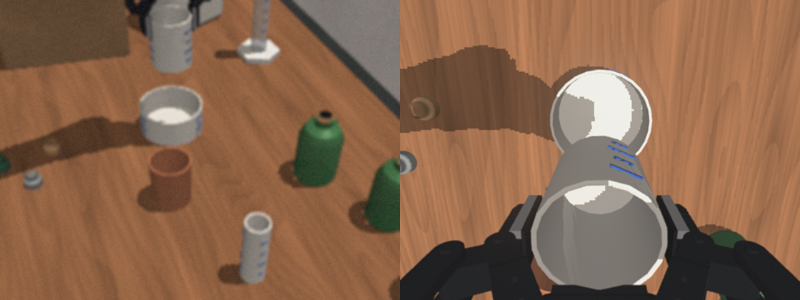

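Beaker upright in the grip, mouth up. The wide beaker is at about (0.570, 0.288) with its rim visible in the upper centre of the wrist view. Shift over it, descend, then look before release.

Call:
{"api": "drive_tool", "payload": {
  "moves": [
    {"dx": 1.5, "dy": 0.2, "dz": 0, "twist": 0, "grip": 0.3},
    {"dx": 1.3, "dy": 0.1, "dz": 0, "twist": 0, "grip": 0.3},
    {"dx": 0, "dy": 0, "dz": 2, "twist": 0, "grip": 0.3},
    {"dx": 0, "dy": 0, "dz": 2, "twist": 0, "grip": 0.3},
    {"dx": 0, "dy": 0, "dz": 2, "twist": 0, "grip": 0.3},
    {"dx": 0, "dy": 0, "dz": 1.5, "twist": 0, "grip": 0.3},
    {"dx": 0, "dy": 0, "dz": 0.5, "twist": 0, "grip": 0.3},
    {"dx": 0, "dy": 0, "dz": 0, "twist": 0, "grip": 0.3},
    {"dx": 0, "dy": 0, "dz": 0, "twist": 0, "grip": 0.3},
    {"dx": 0, "dy": 0, "dz": 0, "twist": 0, "grip": 0.3}
  ]
}}

```text
time: 13.8
eef_pos: [0.5712, 0.2908, 0.0749]
orientation: [0.0, 0.708, 0.706, 0.001]
force: [1.2, -0.0, -0.6]
gripper_width: 0.767
grasp_force: 33.5
```

Run:
```python
from h import *
H['beaker_mid_center']=.11
st(); look(['side','top','wrist'],['beaker_mid_center','beaker_wide'],save='i')
p=np.array(read_state()['eef_pos'])
t=[]
for n in('side','wrist'):
    c=get_calibration(n); im=cv2.imread(f'pics/i_{n}.png')
    for a in np.linspace(0,6.28,60): cv2.circle(im,tuple(int(v) for v in proj(c,[.570+.056*np.cos(a),.288+.056*np.sin(a),.05])),1,(0,255,0),-1)
    t.append(im)
cv2.imwrite('pics/i.png',np.hstack([cv2.resize(t[0][60:270,140:420],(400,300)),cv2.resize(t[1],(400,300))]))
```

```text
13.8 [0.5712 0.2908 0.0749] [[0.002, 1.0, 0.002], [1.0, -0.002, 0.001], [0.001, 0.002, -1.0]] [ 1.2 -0.  -0.6] 0.7665513601882105 33.52368679828942
side beaker_mid_center 0.83 [255. 112.] [0.564 0.288 0.11 ]
side beaker_wide 0.62 [258. 145.] [0.568 0.298 0.   ]
top beaker_mid_center 0.69 [136. 189.] [0.564 0.295 0.11 ]
top beaker_wide 0.93 [159. 194.] [0.572 0.281 0.   ]
wrist beaker_mid_center 0.84 [277. 281.] [0.569 0.291 0.11 ]
```

View pics/i.png

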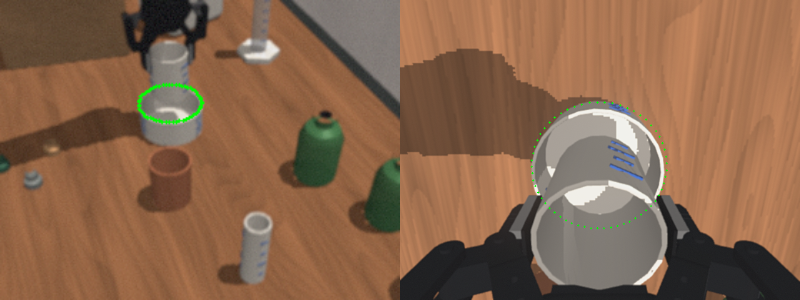

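The wrist view shows the wide rim about 6 mm nearer to −y than my dotted estimate (top edge at row 109 against 101), so I'll shift −0.6 cm in y and go down.

Call:
{"api": "drive_tool", "payload": {
  "moves": [
    {"dx": -0.6, "dy": 0, "dz": 0, "twist": 0, "grip": 0.3},
    {"dx": 0, "dy": 0, "dz": 1.5, "twist": 0, "grip": 0.3},
    {"dx": 0, "dy": 0, "dz": 1.5, "twist": 0, "grip": 0.3},
    {"dx": 0, "dy": 0, "dz": 1.5, "twist": 0, "grip": 0.3},
    {"dx": 0, "dy": 0, "dz": 1, "twist": 0, "grip": 0.3},
    {"dx": 0, "dy": 0, "dz": 0.5, "twist": 0, "grip": 0.3},
    {"dx": 0, "dy": 0, "dz": 0.3, "twist": 0, "grip": 0.3},
    {"dx": 0, "dy": 0, "dz": 0, "twist": 0, "grip": 0.3},
    {"dx": 0, "dy": 0, "dz": 0, "twist": 0, "grip": 0.3},
    {"dx": 0, "dy": 0, "dz": 0, "twist": 0, "grip": 0.3}
  ]
}}

```text
time: 15.25
eef_pos: [0.5708, 0.2847, 0.0114]
orientation: [0.0, 0.708, 0.706, 0.001]
force: [0.8, 0.7, -0.1]
gripper_width: 0.763
grasp_force: 33.5
```

Call:
{"api": "drive_tool", "payload": {
  "moves": [
    {"dx": 0, "dy": 0, "dz": 0.2, "twist": 0, "grip": 0.3},
    {"dx": 0, "dy": 0, "dz": 0, "twist": 0, "grip": -0.72},
    {"dx": 0, "dy": 0, "dz": 0, "twist": 0, "grip": -0.72},
    {"dx": 0, "dy": 0, "dz": 0, "twist": 0, "grip": -0.72},
    {"dx": 0, "dy": 0, "dz": 0, "twist": 0, "grip": -0.72},
    {"dx": 0, "dy": 0, "dz": -1, "twist": 0, "grip": -0.72},
    {"dx": 0, "dy": 0, "dz": -2, "twist": 0, "grip": -0.72},
    {"dx": 0, "dy": 0, "dz": -4, "twist": 0, "grip": -0.72},
    {"dx": 0, "dy": 0, "dz": -4, "twist": 0, "grip": -0.72},
    {"dx": 0, "dy": 0, "dz": -4, "twist": 0, "grip": -0.72}
  ]
}}

```text
time: 16.25
eef_pos: [0.5703, 0.2843, 0.1611]
orientation: [0.0, 0.708, 0.706, 0.0]
force: [1.2, 0.5, -0.4]
gripper_width: 0.859
grasp_force: 0.0
```

Run:
```python
from h import *
H['beaker_mid_center']=.044
st(); look(['side','top','wrist'],['beaker_mid_center','beaker_wide'],save='j')
look(['side','top'],['beaker_slim_center','copper_cup_center'])
cv2.imwrite('pics/j.png',np.hstack([cv2.resize(cv2.imread('pics/j_side.png')[60:270,140:420],(400,300)),cv2.resize(cv2.imread('pics/j_wrist.png'),(400,300))]))
```

```text
16.25 [0.5703 0.2843 0.1611] [[0.002, 1.0, 0.001], [1.0, -0.002, 0.0], [0.0, 0.001, -1.0]] [ 1.2  0.5 -0.4] 0.8587526632993572 0.0
side beaker_mid_center 0.75 [258. 134.] [0.567 0.285 0.044]
side beaker_wide 0.76 [259. 147.] [0.57  0.289 0.   ]
top beaker_mid_center 0.94 [149. 196.] [0.56  0.289 0.044]
top beaker_wide 0.73 [157. 197.] [0.563 0.286 0.   ]
wrist beaker_mid_center 0.78 [282. 191.] [0.572 0.287 0.044]
side beaker_slim_center 0.64 [318. 235.] [ 0.568 -0.077  0.055]
side copper_cup_center 0.69 [259. 183.] [0.513 0.116 0.04 ]
top beaker_slim_center 0.72 [309. 190.] [ 0.57  -0.073  0.055]
top copper_cup_center 0.89 [229. 218.] [0.509 0.108 0.04 ]
```

View pics/j.png

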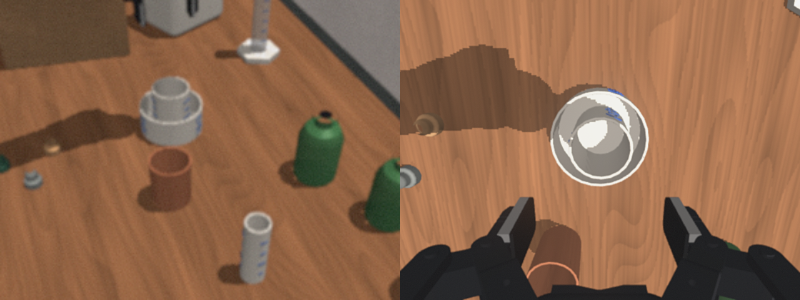

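The picture shows the mid beaker standing upright inside the wide one, with the cup and slim undisturbed. Next is the slim beaker at about (0.569, −0.075).

Call:
{"api": "drive_tool", "payload": {
  "moves": [
    {"dx": -3, "dy": 0, "dz": 0, "twist": 0, "grip": -0.5},
    {"dx": -4.5, "dy": 0, "dz": 0, "twist": 0, "grip": -0.5},
    {"dx": -4.5, "dy": 0, "dz": 0, "twist": 0, "grip": -0.5},
    {"dx": -4.5, "dy": 0, "dz": 0, "twist": 0, "grip": -0.5},
    {"dx": -4.5, "dy": 0, "dz": 0, "twist": 0, "grip": -0.5},
    {"dx": -4.5, "dy": 0, "dz": 0, "twist": 0, "grip": -0.5},
    {"dx": -4.5, "dy": 0, "dz": 0, "twist": 0, "grip": -0.5},
    {"dx": -4, "dy": 0, "dz": 0, "twist": 0, "grip": -0.5},
    {"dx": -2, "dy": 0, "dz": 0, "twist": 0, "grip": -0.5},
    {"dx": 0, "dy": 0, "dz": 0, "twist": 0, "grip": -0.5}
  ]
}}

```text
time: 18.0
eef_pos: [0.5691, -0.081, 0.1592]
orientation: [0.001, 0.711, 0.704, -0.001]
force: [-0.9, -0.5, 0.0]
gripper_width: 0.75
grasp_force: 0.0
```

Run:
```python
from h import *
st(); look(['wrist','side','top'],['beaker_slim_center'],save='k')
c=get_calibration('wrist'); print(find_in('beaker_slim_center','wrist')[:1])
# rim: fit by projecting rim circle vs white edges
im=cv2.imread('pics/k_wrist.png'); g=cv2.cvtColor(im,cv2.COLOR_BGR2GRAY)
e=cv2.GaussianBlur((im.min(2)>200).astype(np.float32),(3,3),0)
best=max(((sum(e[int(v),int(u)] for u,v in [proj(c,[x+.0165*np.cos(a),y+.0165*np.sin(a),.11]) for a in np.linspace(0,6.28,48)] if 0<=v<420 and 0<=u<560)),x,y) for x in np.arange(.555,.586,.0015) for y in np.arange(-.095,-.055,.0015))
print(best)
```

```text
18.0 [ 0.5691 -0.081   0.1592] [[0.01, 1.0, 0.001], [1.0, -0.01, -0.003], [-0.003, 0.001, -1.0]] [-0.9 -0.5  0. ] 0.7499003342867127 0.0
wrist beaker_slim_center 0.75 [278. 191.] [ 0.569 -0.076  0.055]
side beaker_slim_center 0.85 [318. 234.] [ 0.57  -0.075  0.055]
[{'box': [251.2, 155.9, 304.6, 238.8], 'confidence': 0.61}]
(np.float32(18.0), np.float64(0.5699999999999995), np.float64(-0.06649999999999998))
```

Wrist and side agree on (0.569, −0.076). Grip it high, with the real tip about 78 mm up so the fingers clear the mid rim later.

Call:
{"api": "drive_tool", "payload": {
  "moves": [
    {"dx": 0.5, "dy": 0, "dz": 0, "twist": 0, "grip": -0.5},
    {"dx": 0, "dy": 0, "dz": 2, "twist": 0, "grip": -0.5},
    {"dx": 0, "dy": 0, "dz": 2.5, "twist": 0, "grip": -0.5},
    {"dx": 0, "dy": 0, "dz": 2.5, "twist": 0, "grip": -0.5},
    {"dx": 0, "dy": 0, "dz": 2.5, "twist": 0, "grip": -0.5},
    {"dx": 0, "dy": 0, "dz": 1.5, "twist": 0, "grip": -0.5},
    {"dx": 0, "dy": 0, "dz": 0.8, "twist": 0, "grip": -0.5},
    {"dx": 0, "dy": 0, "dz": 0, "twist": 0, "grip": -0.5},
    {"dx": 0, "dy": 0, "dz": 0, "twist": 0, "grip": 0},
    {"dx": 0, "dy": 0, "dz": 0, "twist": 0, "grip": 0.1}
  ]
}}

```text
time: 19.35
eef_pos: [0.5705, -0.0706, 0.0418]
orientation: [0.001, 0.708, 0.706, 0.001]
force: [0.1, -0.8, -0.3]
gripper_width: 0.45
grasp_force: 0.0
```

Call:
{"api": "drive_tool", "payload": {
  "moves": [
    {"dx": 0, "dy": 0, "dz": 0, "twist": 0, "grip": 0.5},
    {"dx": 0, "dy": 0, "dz": 0, "twist": 0, "grip": 0.5},
    {"dx": 0, "dy": 0, "dz": 0, "twist": 0, "grip": 0.5},
    {"dx": 0, "dy": 0, "dz": 0, "twist": 0, "grip": 0.5},
    {"dx": 0, "dy": 0, "dz": 0, "twist": 0, "grip": 0.5},
    {"dx": 0, "dy": 0, "dz": 0, "twist": 0, "grip": 0.5},
    {"dx": 0, "dy": 0, "dz": 0, "twist": 0, "grip": 0.5},
    {"dx": 0, "dy": 0, "dz": 0, "twist": 0, "grip": 0.5},
    {"dx": 0, "dy": 0, "dz": 0, "twist": 0, "grip": 0.5},
    {"dx": 0, "dy": 0, "dz": 0, "twist": 0, "grip": 0.5}
  ]
}}

```text
time: 20.35
eef_pos: [0.5703, -0.0707, 0.0419]
orientation: [0.001, 0.708, 0.706, 0.001]
force: [-0.9, -0.1, 5.8]
gripper_width: 0.41
grasp_force: 30.2
```

Call:
{"api": "drive_tool", "payload": {
  "moves": [
    {"dx": 0, "dy": 0, "dz": -0.5, "twist": 0, "grip": 0.8},
    {"dx": 0, "dy": 0, "dz": -1, "twist": 0, "grip": 0.8},
    {"dx": 0, "dy": 0, "dz": -1.5, "twist": 0, "grip": 0.8},
    {"dx": 0, "dy": 0, "dz": -2, "twist": 0, "grip": 0.8},
    {"dx": 0, "dy": 0, "dz": -2, "twist": 0, "grip": 0.8},
    {"dx": 0, "dy": 0, "dz": -2, "twist": 0, "grip": 0.8},
    {"dx": 0, "dy": 0, "dz": -2, "twist": 0, "grip": 0.8},
    {"dx": 0, "dy": 0, "dz": -2, "twist": 0, "grip": 0.8},
    {"dx": 0, "dy": 0, "dz": -0.5, "twist": 0, "grip": 0.8},
    {"dx": 0, "dy": 0, "dz": 0, "twist": 0, "grip": 0.8}
  ]
}}

```text
time: 21.35
eef_pos: [0.57, -0.0706, 0.1765]
orientation: [0.001, 0.708, 0.706, 0.001]
force: [0.1, 0.7, -0.7]
gripper_width: 0.409
grasp_force: 30.0
```

Run:
```python
from h import *
H['beaker_slim_center']=.055+.135
st(); look(['wrist','side','top'],['beaker_slim_center'],save='l')
for n in('side','wrist'): print(find_in('beaker_slim_center',n)[:1])
```

```text
21.35 [ 0.57   -0.0706  0.1765] [[0.002, 1.0, 0.002], [1.0, -0.002, -0.0], [-0.0, 0.002, -1.0]] [ 0.1  0.7 -0.7] 0.4086094818531612 30.036573987454176
wrist beaker_slim_center 0.79 [278. 271.] [ 0.57  -0.076  0.19 ]
side beaker_slim_center 0.79 [325. 183.] [ 0.571 -0.075  0.19 ]
[{'box': [311.9, 151.6, 340.1, 217.1], 'confidence': 0.77}]
[{'box': [230.0, 205.3, 328.5, 380.0], 'confidence': 0.85}]
```

Slim is held upright with its centre at TCP − 5 mm in y. Carry it +36 cm in y over the nest.

Call:
{"api": "drive_tool", "payload": {
  "moves": [
    {"dx": 2, "dy": 0, "dz": 0, "twist": 0, "grip": 0.8},
    {"dx": 3, "dy": 0, "dz": 0, "twist": 0, "grip": 0.8},
    {"dx": 4, "dy": 0, "dz": 0, "twist": 0, "grip": 0.8},
    {"dx": 4, "dy": 0, "dz": 0, "twist": 0, "grip": 0.8},
    {"dx": 4, "dy": 0, "dz": 0, "twist": 0, "grip": 0.8},
    {"dx": 4, "dy": 0, "dz": 0, "twist": 0, "grip": 0.8},
    {"dx": 4, "dy": 0, "dz": 0, "twist": 0, "grip": 0.8},
    {"dx": 4, "dy": 0, "dz": 0, "twist": 0, "grip": 0.8},
    {"dx": 3, "dy": 0, "dz": 0, "twist": 0, "grip": 0.8},
    {"dx": 2, "dy": 0, "dz": 0, "twist": 0, "grip": 0.8}
  ]
}}

```text
time: 22.75
eef_pos: [0.5693, 0.2731, 0.175]
orientation: [-0.001, 0.706, 0.708, -0.0]
force: [-1.3, -0.0, -1.0]
gripper_width: 0.409
grasp_force: 30.0
```

Call:
{"api": "drive_tool", "payload": {
  "moves": [
    {"dx": 1.5, "dy": 0, "dz": 0, "twist": 0, "grip": 0.8},
    {"dx": 0.5, "dy": 0, "dz": 0, "twist": 0, "grip": 0.8},
    {"dx": 0, "dy": 0, "dz": 1.5, "twist": 0, "grip": 0.8},
    {"dx": 0, "dy": 0, "dz": 1.5, "twist": 0, "grip": 0.8},
    {"dx": 0, "dy": 0, "dz": 0.5, "twist": 0, "grip": 0.8},
    {"dx": 0, "dy": 0, "dz": 0, "twist": 0, "grip": 0.8},
    {"dx": 0, "dy": 0, "dz": 0, "twist": 0, "grip": 0.8},
    {"dx": 0, "dy": 0, "dz": 0, "twist": 0, "grip": 0.8},
    {"dx": 0, "dy": 0, "dz": 0, "twist": 0, "grip": 0.8},
    {"dx": 0, "dy": 0, "dz": 0, "twist": 0, "grip": 0.8}
  ]
}}

```text
time: 23.75
eef_pos: [0.5705, 0.2896, 0.1412]
orientation: [0.0, 0.708, 0.706, 0.0]
force: [-0.2, 0.2, -0.7]
gripper_width: 0.409
grasp_force: 30.0
```

Run:
```python
from h import *
st(); H['beaker_slim_center']=.055+.10; H['beaker_mid_center']=.044
look(['wrist','side','top'],['beaker_slim_center','beaker_mid_center'],save='m')
t=[]
for n in('side','wrist'):
    c=get_calibration(n); im=cv2.imread(f'pics/m_{n}.png')
    for a in np.linspace(0,6.28,50): cv2.circle(im,tuple(int(v) for v in proj(c,[.570+.033*np.cos(a),.285+.033*np.sin(a),.084])),1,(0,255,0),-1)
    t.append(im)
cv2.imwrite('pics/m.png',np.hstack([cv2.resize(t[0][60:210,160:360],(400,300)),cv2.resize(t[1],(400,300))]))
```

```text
23.75 [0.5705 0.2896 0.1412] [[0.002, 1.0, 0.001], [1.0, -0.002, 0.0], [0.0, 0.001, -1.0]] [-0.2  0.2 -0.7] 0.40896433479407324 30.02672513946891
wrist beaker_slim_center 0.97 [280. 268.] [0.571 0.286 0.155]
wrist beaker_mid_center 0.62 [276. 205.] [0.569 0.285 0.044]
side beaker_slim_center 0.56 [259.  93.] [0.577 0.293 0.155]
side beaker_mid_center 0.58 [258. 134.] [0.569 0.287 0.044]
top beaker_slim_center 0.57 [131. 184.] [0.567 0.289 0.155]
top beaker_mid_center 0.78 [151. 193.] [0.567 0.285 0.044]
```

View pics/m.png

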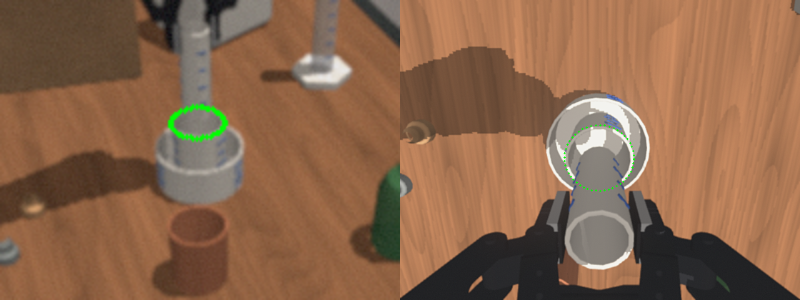

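The slim beaker hangs upright above the mid's mouth, and the dotted rim estimate matches in both views (slim (0.571, 0.286), mid (0.569, 0.285)). Descend.

Call:
{"api": "drive_tool", "payload": {
  "moves": [
    {"dx": 0, "dy": 0, "dz": 1, "twist": 0, "grip": 0.8},
    {"dx": 0, "dy": 0, "dz": 1.5, "twist": 0, "grip": 0.8},
    {"dx": 0, "dy": 0, "dz": 1.5, "twist": 0, "grip": 0.8},
    {"dx": 0, "dy": 0, "dz": 1.5, "twist": 0, "grip": 0.8},
    {"dx": 0, "dy": 0, "dz": 1.5, "twist": 0, "grip": 0.8},
    {"dx": 0, "dy": 0, "dz": 1, "twist": 0, "grip": 0.8},
    {"dx": 0, "dy": 0, "dz": 0.5, "twist": 0, "grip": 0.8},
    {"dx": 0, "dy": 0, "dz": 0.2, "twist": 0, "grip": 0.8},
    {"dx": 0, "dy": 0, "dz": 0, "twist": 0, "grip": 0.8},
    {"dx": 0, "dy": 0, "dz": 0, "twist": 0, "grip": 0.8}
  ]
}}

```text
time: 25.2
eef_pos: [0.5709, 0.2897, 0.0544]
orientation: [0.0, 0.708, 0.706, 0.001]
force: [0.3, 0.8, -0.5]
gripper_width: 0.411
grasp_force: 30.0
```

Call:
{"api": "drive_tool", "payload": {
  "moves": [
    {"dx": 0, "dy": 0, "dz": 0.2, "twist": 0, "grip": 0.8},
    {"dx": 0, "dy": 0, "dz": 0.1, "twist": 0, "grip": 0.8},
    {"dx": 0, "dy": 0, "dz": 0, "twist": 0, "grip": -0.2},
    {"dx": 0, "dy": 0, "dz": 0, "twist": 0, "grip": -0.2},
    {"dx": 0, "dy": 0, "dz": 0, "twist": 0, "grip": -0.2},
    {"dx": 0, "dy": 0, "dz": 0, "twist": 0, "grip": -0.2},
    {"dx": 0, "dy": 0, "dz": -1, "twist": 0, "grip": -0.2},
    {"dx": 0, "dy": 0, "dz": -2, "twist": 0, "grip": -0.2},
    {"dx": 0, "dy": 0, "dz": -4, "twist": 0, "grip": -0.2},
    {"dx": 0, "dy": 0, "dz": -4, "twist": 0, "grip": -0.2}
  ]
}}

```text
time: 26.2
eef_pos: [0.5699, 0.2892, 0.1621]
orientation: [-0.0, 0.708, 0.706, -0.001]
force: [1.2, 0.2, -0.5]
gripper_width: 0.601
grasp_force: 0.0
```

Run:
```python
from h import *
st(); H['beaker_slim_center']=.063; H['beaker_mid_center']=.044
look(['wrist','side','top'],save='n')
for n in H: print(n,np.round(find_in(n,'side')[0]['box']))
c=get_calibration('side'); print('expect slim uv',proj(c,[.571,.286,.063]),'rim top',proj(c,[.571,.304,.118]),'if 20mm high',proj(c,[.571,.286,.083]))
```

```text
26.2 [0.5699 0.2892 0.1621] [[0.002, 1.0, -0.001], [1.0, -0.002, -0.001], [-0.001, -0.001, -1.0]] [ 1.2  0.2 -0.5] 0.6011885938035824 0.0
wrist beaker_wide 0.46 [223. 366.] [0.507 0.078 0.   ]
wrist beaker_slim_center 0.8 [277. 205.] [0.569 0.285 0.063]
wrist copper_cup_center 0.9 [219. 364.] [0.51  0.114 0.04 ]
side beaker_wide 0.58 [259. 148.] [0.567 0.287 0.   ]
side beaker_mid_center 0.59 [258. 134.] [0.567 0.285 0.044]
side beaker_slim_center 0.71 [256. 148.] [0.539 0.211 0.063]
side beaker_slim_center 0.54 [259. 129.] [0.567 0.279 0.063]
side copper_cup_center 0.79 [258. 184.] [0.511 0.116 0.04 ]
top beaker_wide 0.7 [156. 195.] [0.569 0.289 0.   ]
top beaker_mid_center 0.7 [146. 192.] [0.57  0.297 0.044]
top beaker_mid_center 0.59 [152. 192.] [0.568 0.283 0.044]
top copper_cup_center 0.84 [227. 220.] [0.504 0.114 0.04 ]
beaker_wide [234. 123. 283. 161.]
beaker_mid_center [244. 115. 270. 147.]
beaker_slim_center [250. 106. 268. 131.]
copper_cup_center [241. 161. 276. 206.]
expect slim uv [259. 128.] rim top [256. 105.] if 20mm high [259. 121.]
```

Slim shows exactly where it should when seated: its centre is at (259,129) against an expected (259,128), and its rim top is at row 106 against 105. The cup hasn't moved and the gripper is clear, so I'm handing in.

```bash
python3 -c "
from rig import *
print(job_done())"
```

```text
the job is handed in; nothing more can be done
None
```

The mid beaker stands in the wide one and the slim one in the mid, all upright in the last camera checks, with the copper cup where it was; I handed the job in at about 27 s, and no verdict was returned.

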